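Reverse the row: fresh casts to the drying rack

ROBOT

A 6-joint arm with a two-finger parallel gripper is mounted at the origin on the work surface. World frame = base frame: x ahead of the robot, y to its left, z up, the work surface at z = 0. Lengths are in m, angles in degrees, forces in N, time in s.
With the tool pointing down it reaches from about 0.375 to 0.9 m from the base axis. Payload 3.1 kg.
Tool frame: the origin (TCP) lies on the centre line of the jaws, within the pads' length; the fingertips stand 17 mm ahead of it and the grasp point (between the pads) lies 2 mm behind it; z points along the fingers, y is the line along which they close (so a half turn about z gives the same grasp; the last joint's range is limited). The gripper opens to 87 mm and grips with 3 to 60 N. Pads are 19 mm wide; open, the fingers measure 117 mm over their backs; the gripper's body (75 mm by 190 mm) begins 51 mm behind the grasp point.
Start: joints at [-81.331, 30.224, 82.088, -0, 67.689, -10.227], TCP at [0.202, -0.591, 0.24] pointing down, gripper open.
Joint ranges: [-176.69, 176.69], [-43.24, 126.21], [12.49, 139.97], [-82, 262], [0, 151.66], [-163.58, 163.58]. Speed limits (degrees/s): [159.86, 159.86, 180, 180, 180, 180].

INTERFACE

Orientations are given as a 3x3 rotation matrix whose columns are the frame's x, y, z axes.
In Python, from rig import bot, imaging, finder gives the robot as it stands. The module is installed in compiled form; this text tells all that it offers.
- The arm moves only by the tool play_rows, never from a script. Its argument "motion" is a list that holds one entry, the list of rows, each a list of 6 numbers: the shift along the tool's x, y, z in fractions of the full range, 1 being 100 cm, then the turn, a rotation vector about the tool's x, y, z in shares of 180 degrees (1.0 is 180 degrees). In form: [[[dx, dy, dz, wx, wy, wz], ...]]. A call has 1 to 8 rows; each row is the pose to reach, as a shift and turn from the pose commanded when the call began, along the tool's axes at that moment; what a row does not reach only later rows make up. A row lasts 1/12 s, in which the tool goes at most 41.7 mm and 7.16 degrees, less where a joint would pass 70% of its speed; a pose out of reach is approached as far as the arm can. A call with a gripper value outside its range is refused whole. "fingers" is the finger opening in m, from 0 to 0.087, set as the call begins (left out, the last holds). The fingers move at their own pace and stop on an object; the grip force is fixed at half the most. Time passes only in rows, so rows that repeat a pose let the fingers close. It gives the time, the measured TCP pose, the force, the opening and the grip force at its end, in the units of the state.
- bot.read_state(): the state, without advancing time (a new reading comes with each control period).
- imaging.capture(name): name is "scene" or "top"; returns a dict with "frame" (384x512x3 uint8, red, green, blue), "camera_matrix" (3x3 intrinsics, pixels), "k1" (the pictures are not rectified: a ray, as slopes to the right and down, at radius r is drawn at 1 + k1 r^2 times it, then the intrinsics apply), "R" (3x3) and "t" (3): a world point X has camera coordinates R X + t. Camera axes: x right, y down, z forward; pixel columns grow to the right and rows downward; lengths in m; the calibration is good to about 2 mm. A picture is of the moment at which its call begins. There is no depth.
- bot.hand_in(): hands the job in; it is judged then, once.
Trained networks look in the newest picture that a camera, given by its name, has taken for a name from the list of things; names that differ only in an ending like _2 or _b are one class to them, and where a whole thing is asked for, a point or a joint stands for the part that bears it (a point fixed in the world has none). Each returns a list of dicts, best first, with "confidence" (0 to 1); they miss things now and then, are a little off and sometimes report something else, mostly with a low value. They report only what shows in the picture. A call takes as long as a camera call. They do not tell look-alikes from the thing itself.
- finder.recognise(camera, name): "at" ([x, y, z] in m, in world coordinates, good to about 4 mm: the middle of the surface that is visible of it).
- finder.outline_of(camera, name): "pixels" (384x512 bool, what is visible of it).
The state is a dict: "time_s": time; "joint_positions": joint angles; "qvel": joint speeds; "tau": joint torques, N m; "position": TCP position; "tcp_rot": TCP orientation; "force": force on the tool from outside, world axes, zero at the start; "moment": the same for the moment, N m; "opening": opening from 0.0 (shut) to 1.0 (fully open); "grasp_force": force on a finger pad.
Only numpy, scipy, OpenCV 4.12 (cv2) and the standard library are available. Lean on these libraries where they do the work, as an engineer would, in place of code of your own. Each camera call takes 0.05 s, during which the arm holds its last target. There are 200 camera calls.

TASK

Move the four plaster casts from the slabs on the wooden pouring board to the empty aluminium drying rack, one to a bay and in reverse order: the cast at the left end of the board goes into the right end bay, and so on through to the one at the right end, which goes into the left end bay (left and right as the robot sees them). Stand each cast upright on the rack's floor in the middle of its bay. Fresh plaster chips, so lower each cast gently instead of dropping it, and do not topple one or knock one against another.

Things in the scene. Friction and masses are not known exactly. Their poses are not given: they have to be found in the camera images.
- cast_full: Full-arch dental cast: the largest, a square-edged plaster base 50 mm (x) by 58 mm (y) by 28 mm high with a horseshoe of 11 small teeth on top, 36 mm high in all, about 130 g. Same buff plaster as the others. Origin: centre of its underside; x across the row, y along it, z up. Starts within 6 mm of its slab's middle, turned up to 7 degrees.
- cast_quadrant: Quadrant dental cast: narrow plaster base 50 mm (x) by 32 mm (y) by 28 mm high with one straight line of 5 teeth along x on top, 36 mm high in all, about 75 g. Same buff plaster as the others. Origin: centre of its underside; x across the row, y along it, z up. Starts within 6 mm of its slab's middle, turned up to 7 degrees.
- cast_round: Toothless cast: round plaster disc 52 mm in diameter, 28 mm high, with a smooth horseshoe ridge on top, 34 mm high in all, about 100 g. Same buff plaster as the others. Origin: centre of its underside; x across the row, y along it, z up. Starts within 6 mm of its slab's middle, turned up to 7 degrees.
- cast_die: Single-tooth die: small square plaster base 36 by 36 mm, 28 mm high, with one tall tapered stump in the middle of the top, 48 mm high in all, about 65 g. Same buff plaster as the others. Origin: centre of its underside; x across the row, y along it, z up. Starts within 6 mm of its slab's middle, turned up to 7 degrees.
- slab_full: Flat dark rubber slab 70 mm (x) by 68 mm (y) by 5 mm, fixed on the pouring board, on which the full-arch cast stands at the start; it stays there and so marks that cast's starting place in the row. The four slabs look alike. Origin: centre of its underside, 12 mm above the work surface; casts stand 17 mm above the work surface.
- slab_quadrant: Flat dark rubber slab 70 mm (x) by 68 mm (y) by 5 mm, fixed on the pouring board, on which the quadrant cast stands at the start; it stays there and so marks that cast's starting place in the row. The four slabs look alike. Origin: centre of its underside, 12 mm above the work surface; casts stand 17 mm above the work surface.
- slab_round: Flat dark rubber slab 70 mm (x) by 68 mm (y) by 5 mm, fixed on the pouring board, on which the round toothless cast stands at the start; it stays there and so marks that cast's starting place in the row. The four slabs look alike. Origin: centre of its underside, 12 mm above the work surface; casts stand 17 mm above the work surface.
- slab_die: Flat dark rubber slab 70 mm (x) by 68 mm (y) by 5 mm, fixed on the pouring board, on which the single-tooth die stands at the start; it stays there and so marks that cast's starting place in the row. The four slabs look alike. Origin: centre of its underside, 12 mm above the work surface; casts stand 17 mm above the work surface.
- pouring_board: Fixed wooden board 80 (x) by 308 (y) mm, top 12 mm above the bench, with four slabs at y = -114, -38, 38, 114 mm. Origin: centre of underside; y axis along the row to the robot's left (within 6 degrees). It is the nearer or the farther of two rows 145 to 185 mm apart. A spatula 14 mm high lies between the rows; taller clutter stands past the ends and behind.
- drying_rack: Fixed aluminium rack 80 (x) by 308 (y) mm, floor 12 mm above the bench; ribs along x (4 mm thick, 8 mm high) make four bays 72 mm wide, open front and back, centred at x = 0, y = -114, -38, 38, 114 mm. Origin: centre of underside; y along the row to the robot's left (within 6 degrees). Casts stand close side by side: grip them across the row (along x).
Not all that is in view belongs to the job. What is shaped like the cast_full but pink or yellow is not meant. What is shaped like the cast_die but blue is not meant.

How it is judged (in metres and radians):
At the end, for the whole second after the job is handed in: Each cast is released, at rest and upright (under 0.1 rad) on the drying rack floor (within 4 mm in height), within 12 mm along the row and 15 mm across it of the centre of the bay mirroring its starting place: leftmost to rightmost, and so on (x of cast_full in the frame of drying_rack between -0.015 and 0.015 m and z of cast_full in the frame of drying_rack between 0.008 and 0.016 m and ((y of slab_full in the frame of pouring_board between -0.144 and -0.084 m and y of cast_full in the frame of drying_rack between 0.102 and 0.126 m) or (y of slab_full in the frame of pouring_board between -0.068 and -0.008 m and y of cast_full in the frame of drying_rack between 0.026 and 0.05 m) or (y of slab_full in the frame of pouring_board between 0.008 and 0.068 m and y of cast_full in the frame of drying_rack between -0.05 and -0.026 m) or (y of slab_full in the frame of pouring_board between 0.084 and 0.144 m and y of cast_full in the frame of drying_rack between -0.126 and -0.102 m)) and angle between each of cast_full, cast_quadrant, cast_round, cast_die's own z axis and vertical below 0.1 rad and linear speed of each of cast_full, cast_quadrant, cast_round, cast_die below 0.02 m/s and angular speed of each of cast_full, cast_quadrant, cast_round, cast_die below 0.2 rad/s and contact force between the fingers and cast_full below 0.1 N and x of cast_quadrant in the frame of drying_rack between -0.015 and 0.015 m and z of cast_quadrant in the frame of drying_rack between 0.008 and 0.016 m and ((y of slab_quadrant in the frame of pouring_board between -0.144 and -0.084 m and y of cast_quadrant in the frame of drying_rack between 0.102 and 0.126 m) or (y of slab_quadrant in the frame of pouring_board between -0.068 and -0.008 m and y of cast_quadrant in the frame of drying_rack between 0.026 and 0.05 m) or (y of slab_quadrant in the frame of pouring_board between 0.008 and 0.068 m and y of cast_quadrant in the frame of drying_rack between -0.05 and -0.026 m) or (y of slab_quadrant in the frame of pouring_board between 0.084 and 0.144 m and y of cast_quadrant in the frame of drying_rack between -0.126 and -0.102 m)) and contact force between the fingers and cast_quadrant below 0.1 N and x of cast_round in the frame of drying_rack between -0.015 and 0.015 m and z of cast_round in the frame of drying_rack between 0.008 and 0.016 m and ((y of slab_round in the frame of pouring_board between -0.144 and -0.084 m and y of cast_round in the frame of drying_rack between 0.102 and 0.126 m) or (y of slab_round in the frame of pouring_board between -0.068 and -0.008 m and y of cast_round in the frame of drying_rack between 0.026 and 0.05 m) or (y of slab_round in the frame of pouring_board between 0.008 and 0.068 m and y of cast_round in the frame of drying_rack between -0.05 and -0.026 m) or (y of slab_round in the frame of pouring_board between 0.084 and 0.144 m and y of cast_round in the frame of drying_rack between -0.126 and -0.102 m)) and contact force between the fingers and cast_round below 0.1 N and x of cast_die in the frame of drying_rack between -0.015 and 0.015 m and z of cast_die in the frame of drying_rack between 0.008 and 0.016 m and ((y of slab_die in the frame of pouring_board between -0.144 and -0.084 m and y of cast_die in the frame of drying_rack between 0.102 and 0.126 m) or (y of slab_die in the frame of pouring_board between -0.068 and -0.008 m and y of cast_die in the frame of drying_rack between 0.026 and 0.05 m) or (y of slab_die in the frame of pouring_board between 0.008 and 0.068 m and y of cast_die in the frame of drying_rack between -0.05 and -0.026 m) or (y of slab_die in the frame of pouring_board between 0.084 and 0.144 m and y of cast_die in the frame of drying_rack between -0.126 and -0.102 m)) and contact force between the fingers and cast_die below 0.1 N); the robot touches nothing.
It fails at once if a cast was toppled (tilted more than 0.6 rad) (angle between any of cast_full, cast_quadrant, cast_round, cast_die's own z axis and vertical above 0.6 rad).
It fails at once if a cast was dropped (moved faster than 0.5 m/s with no finger on it: a fall of over about 13 mm) ((linear speed of cast_full above 0.5 m/s and contact force between the fingers and cast_full below 0.05 N) or (linear speed of cast_quadrant above 0.5 m/s and contact force between the fingers and cast_quadrant below 0.05 N) or (linear speed of cast_round above 0.5 m/s and contact force between the fingers and cast_round below 0.05 N) or (linear speed of cast_die above 0.5 m/s and contact force between the fingers and cast_die below 0.05 N)).
It fails at once if two casts were knocked together with more than 3 N (contact force between cast_full and cast_quadrant above 3 N or contact force between any of cast_full, cast_quadrant and cast_round above 3 N or contact force between any of cast_full, cast_quadrant, cast_round and cast_die above 3 N).
It also fails if it takes over 90 s, if anything falls off the work surface, if the arm or the gripper's body presses on something with over 40 N, if the wrist force passes 120 N, or if a joint passes its speed limit or range.

## Working session

There is one attempt and no reset: what is moved stays moved. The work goes in short steps, Python scripts to look and compute and a tool call to move; the robot and the scene stay as the last step left them, time stands still between calls to the robot, and variables do not carry over. Pictures are saved under pics/ and viewed, at most 14 in all, crops included, and the job is handed in when it is done.

Besides the shell and the picture viewer there is one more tool, called after "Emit:" as a command line: name --argument value ..., lists and objects as JSON in quotes. play_rows: Moves the arm, as the interface text tells. Its arguments: {"type":"object","properties":{"motion":{"type":"array"},"fingers":{"type":"number"}},"required":["motion"]}

```bash
mkdir -p pics; cat > h.py <<'E'
import numpy as np, cv2
from rig import bot, imaging, finder
def cap(n,f=None):
    c=imaging.capture(n)
    if f: cv2.imwrite('pics/'+f,cv2.cvtColor(c['frame'],cv2.COLOR_RGB2BGR))
    return c
def proj(c,X):
    p=np.atleast_2d(X)@np.array(c['R']).T+np.array(c['t']); s=p[:,:2]/p[:,2:]
    s=s*(1+c['k1']*(s**2).sum(1,keepdims=True)); K=np.array(c['camera_matrix'])
    return s@K[:2,:2].T+K[:2,2]
def unproj(c,uv,z):
    K=np.array(c['camera_matrix']);R=np.array(c['R']);t=np.array(c['t'])
    d=(np.atleast_2d(uv)-K[:2,2])/np.diag(K)[:2]; s=d.copy()
    for _ in range(20): s=d/(1+c['k1']*(s**2).sum(1,keepdims=True))
    r=np.c_[s,np.ones(len(s))]@R; o=-R.T@t
    return o+r*((z-o[2])/r[:,2:])
E
python3 - <<'E'
from h import *
a=cap('scene','s0.png');b=cap('top','t0.png')
for n in ['pouring_board','drying_rack','cast_full','cast_quadrant','cast_round','cast_die','slab_full']:
    for c in ['scene','top']:
        print(n,c,[(np.round(d['at'],3).tolist(),round(d['confidence'],2)) for d in finder.recognise(c,n)][:6])
s=bot.read_state();print({k:np.round(s[k],3).tolist() for k in s})
E
```

```text
pouring_board scene [([0.668, 0.119, 0.017], 0.75)]
pouring_board top [([0.624, 0.073, 0.011], 0.83)]
drying_rack scene [([0.458, 0.011, 0.012], 0.78)]
drying_rack top [([0.458, 0.009, 0.014], 0.77)]
cast_full scene [([0.646, 0.042, 0.045], 0.92), ([0.598, -0.205, 0.029], 0.76), ([0.352, 0.236, 0.028], 0.64)]
cast_full top [([0.59, -0.217, 0.027], 0.81), ([0.341, 0.231, 0.027], 0.81), ([0.634, 0.034, 0.046], 0.67), ([0.621, 0.074, 0.012], 0.25)]
cast_quadrant scene [([0.648, -0.03, 0.044], 0.62)]
cast_quadrant top [([0.639, -0.037, 0.044], 0.82)]
cast_round scene [([0.645, 0.119, 0.042], 0.64)]
cast_round top [([0.63, 0.113, 0.046], 0.81)]
cast_die scene [([0.644, 0.193, 0.043], 0.81), ([0.699, 0.314, 0.023], 0.64)]
cast_die top [([0.63, 0.181, 0.044], 0.9), ([0.688, 0.305, 0.028], 0.72)]
slab_full scene [([0.664, 0.065, 0.017], 0.61)]
slab_full top [([0.614, 0.039, 0.016], 0.71)]
{'time_s': 0.8, 'joint_positions': [-81.33, 30.219, 82.086, 0.002, 67.689, -10.226], 'qvel': [-0.057, 0.059, 0.003, 0.015, -0.116, 0.053], 'tau': [-0.001, -43.995, -17.698, 0.063, 0.05, -0.0], 'position': [0.202, -0.591, 0.24], 'tcp_rot': [[0.946, 0.324, 0.0], [0.324, -0.946, -0.0], [0.0, 0.0, -1.0]], 'force': [-0.403, -0.675, -0.372], 'moment': [-0.006, 0.017, 0.02], 'grasp_force': 0.0, 'opening': 1.0}
```

View pics/s0.png

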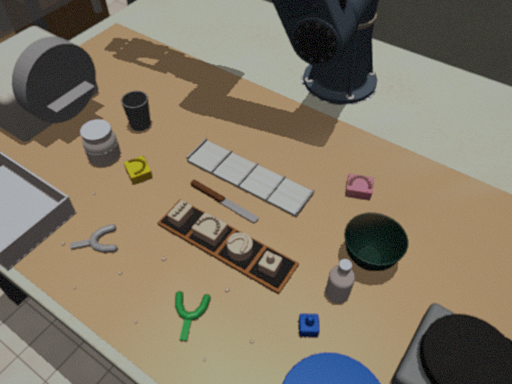

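View pics/t0.png

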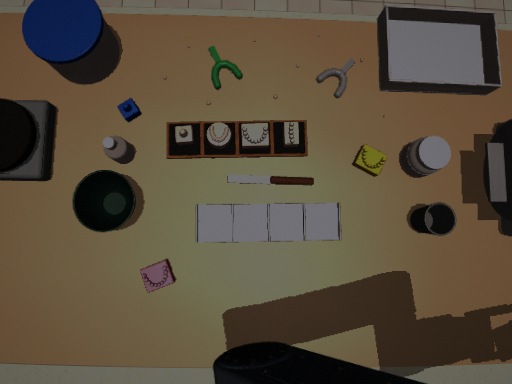

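The top view (up is +x, left is +y) shows the pouring board far out at row ~140, with die (184,135), round (219,135), full (255,135) and quadrant (291,135). The empty rack is nearer, at (268,222). The look-alikes are the pink (157,275) and yellow (370,159) full arches and the blue die (129,109), all off the board, so I'm leaving them alone. Next I'll fit poses by silhouette and check them in a crop.

```bash
cat > fit.py <<'E'
from h import *
from scipy.optimize import minimize
def box(a,b,z0,z1,top=None):
    v=[[sx*a/2,sy*b/2,z] for sx in(-1,1) for sy in(-1,1) for z in(z0,z1)]
    return np.array(v+(top or []))
def cyl(r,z0,z1):
    t=np.linspace(0,2*np.pi,40,endpoint=False)
    return np.array([[r*np.cos(u),r*np.sin(u),z] for u in t for z in(z0,z1)])
S={'drying_rack':box(.08,.308,0,.016),'pouring_board':box(.08,.308,0,.012),
'cast_full':box(.05,.058,0,.030),'cast_quadrant':box(.05,.032,0,.030),
'cast_round':cyl(.026,0,.030),'cast_die':box(.036,.036,0,.028,[[.005,.005,.048],[-.005,.005,.048],[.005,-.005,.048],[-.005,-.005,.048]])}
Z0={'drying_rack':0,'pouring_board':0}
def pts(n,p,z0=None):
    c,s=np.cos(p[2]),np.sin(p[2]);v=S[n]
    return np.c_[v[:,0]*c-v[:,1]*s+p[0],v[:,0]*s+v[:,1]*c+p[1],v[:,2]+(Z0.get(n,.017) if z0 is None else z0)]
def mask(c,P,k=8):
    h=cv2.convexHull(((proj(c,P)+.5)*k-.5).astype(np.float32)).reshape(-1,2)
    x0=h.min(0).astype(int)//k-1; w=(h.max(0)/k).astype(int)+2-x0
    m=np.zeros((w[1]*k,w[0]*k),np.uint8); cv2.fillConvexPoly(m,np.round((h-x0*k)*16).astype(np.int32),255,shift=4)
    o=np.zeros((384,512)); o[x0[1]:x0[1]+w[1],x0[0]:x0[0]+w[0]]=cv2.resize(m,(int(w[0]),int(w[1])),interpolation=cv2.INTER_AREA)/255.
    return o
def fit(n,obs,p0,z0=None):  # obs: [(cap,mask)]
    f=lambda q: sum(np.abs(mask(c,pts(n,q*[1e-3,1e-3,1e-2],z0))-m).sum()/m.sum() for c,m in obs)
    q0=np.array(p0)*[1e3,1e3,1e2]
    r=minimize(f,q0,method='Nelder-Mead',options=dict(initial_simplex=q0+np.array([[0,0,0],[8,0,0],[0,8,0],[3,3,8.]]),xatol=.05,fatol=1e-4))
    return r.x*[1e-3,1e-3,1e-2],r.fun
def get(cam,n,at):
    C=cams[cam]; best=None
    for d in finder.outline_of(cam,n):
        m=np.array(d['pixels'])
        ys,xs=np.nonzero(m); e=np.hypot(*(proj(C,[at])[0]-[xs.mean(),ys.mean()]))
        if best is None or e<best[0]: best=(e,m.astype(float),d['confidence'])
    return best
cams={}
E
python3 - <<'E'
import fit; from fit import *
fit.cams.update(scene=cap('scene'),top=cap('top'))
G={'drying_rack':(.458,.01,.012),'pouring_board':(.625,.072,.012),'cast_die':(.63,.181,.04),'cast_round':(.63,.113,.04),'cast_full':(.634,.034,.04),'cast_quadrant':(.639,-.037,.04)}
res={}
for n,a in G.items():
    o={k:get(k,n,a) for k in('scene','top')}
    print(n,[(k,round(v[0],1),int(v[1].sum()),round(v[2],2)) for k,v in o.items() if v])
    for ks in (['top'],['scene'],['top','scene']):
        ob=[(fit.cams[k],o[k][1]) for k in ks if o[k] is not None]
        if len(ob)==len(ks):
            p,e=fit.fit(n,ob,[a[0],a[1],0.]); print('  ',ks,np.round(p[:2]*1e3,1),round(np.degrees(p[2]),2),round(e,3)); res[n]=p
import json; json.dump({k:list(v) for k,v in res.items()},open('fit.json','w'))
im={k:cv2.resize(cv2.cvtColor(fit.cams[k]['frame'],cv2.COLOR_RGB2BGR)[y:y+140,x:x+190],None,fx=4,fy=4,interpolation=cv2.INTER_CUBIC) for k,(x,y) in dict(top=(160,112),scene=(150,135)).items()}
for k,(x,y) in dict(top=(160,112),scene=(150,135)).items():
    c=fit.cams[k]
    for n,p in res.items():
        h=cv2.convexHull(proj(c,pts(n,p)).astype(np.float32)).reshape(-1,2)
        cv2.polylines(im[k],[np.round((h-[x,y]+.5)*4).astype(np.int32)],True,(0,255,0),1)
    h=proj(c,[[0.5,0,0]])
    cv2.imwrite(f'pics/fit_{k}.png',im[k])
E
```

```text
Traceback (most recent call last):
AttributeError: 'function' object has no attribute 'cams'
```

```bash
cat > m.py <<'E'
from fit import *
import json
cams.update(scene=cap('scene'),top=cap('top'))
G={'drying_rack':(.458,.01,.012),'pouring_board':(.625,.072,.012),'cast_die':(.63,.181,.04),'cast_round':(.63,.113,.04),'cast_full':(.634,.034,.04),'cast_quadrant':(.639,-.037,.04)}
res={}
for n,a in G.items():
    o={k:get(k,n,a) for k in('scene','top')}
    print(n,[(k,round(v[0],1),int(v[1].sum()),round(v[2],2)) for k,v in o.items() if v])
    for ks in (['top'],['scene'],['top','scene']):
        ob=[(cams[k],o[k][1]) for k in ks if o[k] is not None]
        if len(ob)==len(ks):
            p,e=fit(n,ob,[a[0],a[1],0.]); print('  ',ks,np.round(p[:2]*1e3,1),round(np.degrees(p[2]),2),round(e,3)); res[n]=p
json.dump({k:list(v) for k,v in res.items()},open('fit.json','w'))
for k,(x,y) in dict(top=(160,112),scene=(150,135)).items():
    c=cams[k]; im=cv2.resize(cv2.cvtColor(c['frame'],cv2.COLOR_RGB2BGR)[y:y+160,x:x+190],None,fx=4,fy=4,interpolation=cv2.INTER_CUBIC)
    im=im[:600]
    for n,p in res.items():
        h=cv2.convexHull(proj(c,pts(n,p)).astype(np.float32)).reshape(-1,2)
        cv2.polylines(im,[np.round((h-[x,y]+.5)*4).astype(np.int32)],True,(0,255,0),1)
    cv2.imwrite(f'pics/fit_{k}.png',im)
E
python3 m.py
```

```text
drying_rack [('scene', np.float64(0.8), 3602, 0.93), ('top', np.float64(3.3), 5491, 0.61)]
   ['top'] [453.9   3.4] 1.57 0.022
   ['scene'] [453.3   1.2] 1.46 0.088
   ['top', 'scene'] [453.9   2. ] 1.46 0.116
pouring_board [('scene', np.float64(14.6), 661, 0.2), ('top', np.float64(4.0), 687, 0.74)]
   ['top'] [635.5  70.4] 1.96 6.581
   ['scene'] [523.9  30.6] -50.07 5.033
   ['top', 'scene'] [636.1   2.1] 2.82 12.872
cast_die [('scene', np.float64(5.8), 416, 0.94), ('top', np.float64(2.9), 363, 0.66)]
   ['top'] [635.7 186.8] 8.23 0.093
   ['scene'] [636.1 186. ] 3.68 0.14
   ['top', 'scene'] [635.8 186.5] 8.99 0.224
cast_round [('scene', np.float64(5.4), 631, 0.82), ('top', np.float64(2.2), 532, 0.87)]
   ['top'] [636. 113.] 1.55 0.049
   ['scene'] [637.7 112.6] 1.55 0.055
   ['top', 'scene'] [636.8 112.5] 2.01 0.129
cast_full [('scene', np.float64(4.5), 743, 0.66), ('top', np.float64(1.3), 678, 0.56)]
   ['top'] [636.6  36.8] 1.6 0.087
   ['scene'] [638.1  37.1] 3.12 0.15
   ['top', 'scene'] [637.5  36.7] 1.75 0.241
cast_quadrant [('scene', np.float64(3.7), 398, 0.65), ('top', np.float64(1.3), 406, 0.64)]
   ['top'] [641.6 -39.9] 0.08 0.089
   ['scene'] [641.3 -42.8] 10.27 0.28
   ['top', 'scene'] [642.2 -40. ] 0.54 0.396
```

View pics/fit_top.png

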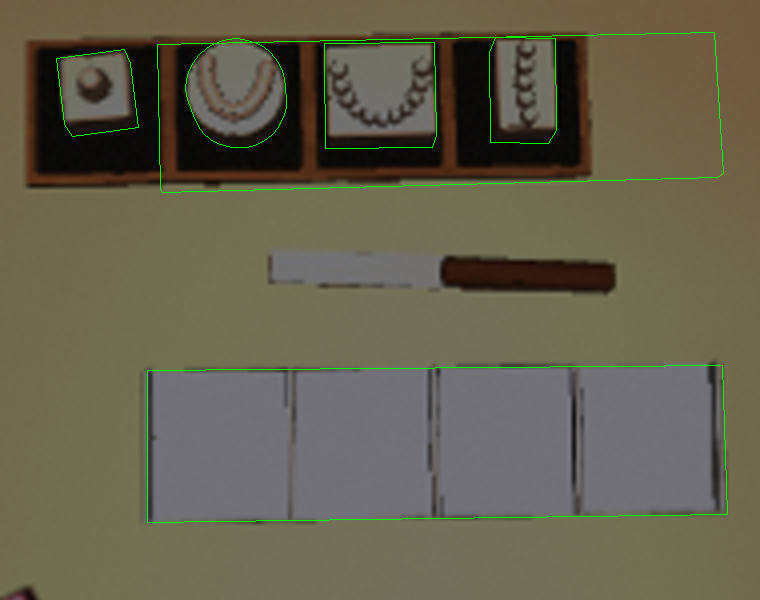

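View pics/fit_scene.png

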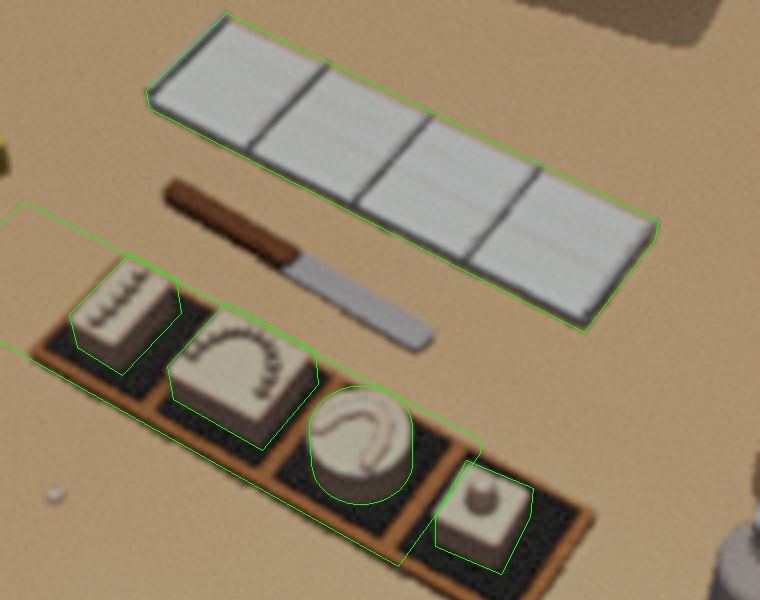

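The crops confirm four buff casts on the board, left to right die, round, full, quadrant, and good fits for the casts and the rack. The finder's board outline failed, but I don't need it. Mirror targets: quadrant to the left bay, full left-centre, round right-centre, die right end.

```bash
cat > go.py <<'E'
import sys
from h import *
from scipy.spatial.transform import Rotation as Ro
s=bot.read_state();p=np.array(s['position']);R=np.array(s['tcp_rot'])
print('t',s['time_s'],'p',np.round(p,4),'yaw',round(np.degrees(np.arctan2(R[1,1],R[0,1])),2),'tilt',round(R[2,2],5),'q',np.round(s['joint_positions'],0))
for a in sys.argv[1:]:
    x,y,z,w=map(float,a.split(',')); c,n=np.cos(np.radians(w)),np.sin(np.radians(w))
    T=np.array([[-n,c,0],[c,n,0],[0,0,-1.]])
    print(a,np.round(R.T@([x,y,z]-p),4),np.round(np.degrees(Ro.from_matrix(R.T@T).as_rotvec()),2))
    p=np.array([x,y,z]);R=T
E
python3 go.py .45,-.25,.28,1.5 .642,-.040,.12,1.5
```

```text
t 1.5 p [ 0.2024 -0.5913  0.2395] yaw -71.11 tilt -1.0 q [-81.  30.  82.  -0.  68. -10.]
.45,-.25,.28,1.5 [ 0.3447 -0.2427 -0.0405] [ -0.    -0.   -72.61]
.642,-.040,.12,1.5 [0.2049 0.1974 0.16  ] [0. 0. 0.]
```

The manual's scale: turns go in shares of 180 degrees. Converting my numbers, -36 degrees / 180 = -0.2.

Emit:
play_rows --motion '[[[0.01,-0.007,-0.01,0,0,-0.0167],[0.03,-0.02,-0.02,0,0,-0.0444],[0.06,-0.04,-0.03,0,0,-0.0778],[0.09,-0.06,-0.04,0,0,-0.1111],[0.12,-0.085,-0.04,0,0,-0.1444],[0.15,-0.105,-0.04,0,0,-0.1778],[0.17,-0.12,-0.04,0,0,-0.2],[0.17,-0.12,-0.04,0,0,-0.2]]]' --fingers 0.087

```text
time_s: 2.17
position: [0.3264, -0.4178, 0.2797]
tcp_rot: [[0.57, 0.822, 0.0], [0.822, -0.57, 0.003], [0.003, -0.002, -1.0]]
force: [0.6, -0.6, -0.1]
opening: 0.998
grasp_force: 0.0
```

```bash
python3 go.py .45,-.25,.28,1.5 .642,-.040,.12,1.5
```

```text
t 2.1667 p [ 0.3264 -0.4178  0.2797] yaw -34.73 tilt -0.99999 q [-64.  20.  93.   0.  67. -29.]
.45,-.25,.28,1.5 [0.2083 0.006  0.0003] [-3.000e-02 -2.000e-01 -3.623e+01]
.642,-.040,.12,1.5 [0.2049 0.1974 0.16  ] [0. 0. 0.]
```

Scaled: -36.4 degrees / 180 = -0.2022.

Emit:
play_rows --motion '[[[0.03,0,0,0,0,-0.0278],[0.06,0,0,0,0,-0.0611],[0.09,0.003,0,0,0,-0.0944],[0.12,0.004,0,0,0,-0.1278],[0.15,0.005,0,0,0,-0.1611],[0.18,0.006,0,0,0,-0.1889],[0.208,0.006,0,0,0,-0.2022],[0.208,0.006,0,0,0,-0.2022]]]'

```text
time_s: 2.83
position: [0.4508, -0.2528, 0.2797]
tcp_rot: [[-0.027, 1.0, 0.001], [1.0, 0.027, 0.002], [0.002, 0.001, -1.0]]
force: [-0.4, -0.2, 0.2]
opening: 0.999
grasp_force: 0.0
```

Emit:
play_rows --motion '[[[0.02,0.02,0,0,0,0],[0.05,0.05,0.02,0,0,0],[0.08,0.08,0.04,0,0,0],[0.11,0.11,0.07,0,0,0],[0.14,0.14,0.1,0,0,0],[0.17,0.17,0.13,0,0,0],[0.19,0.19,0.15,0,0,0],[0.204,0.197,0.16,0,0,0]]]'

```text
time_s: 3.5
position: [0.6379, -0.0553, 0.1243]
tcp_rot: [[-0.02, 1.0, 0.001], [1.0, 0.02, -0.001], [-0.001, 0.001, -1.0]]
force: [0.4, -0.3, 0.2]
opening: 1.0
grasp_force: 0.0
```

```bash
python3 go.py .642,-.040,.037,1.5;python3 - <<'E'
from h import *
c=cap('scene'); im=cv2.cvtColor(c['frame'],cv2.COLOR_RGB2BGR)[120:300,130:330]
cv2.imwrite('pics/q1.png',cv2.resize(im,None,fx=3,fy=3,interpolation=cv2.INTER_CUBIC))
E
```

```text
t 3.5 p [ 0.6379 -0.0553  0.1243] yaw 1.17 tilt -1.0 q [-15.  39.  85.  -0.  55. -16.]
.642,-.040,.037,1.5 [0.0153 0.0043 0.0873] [ 0.08  0.07 -0.33]
```

View pics/q1.png

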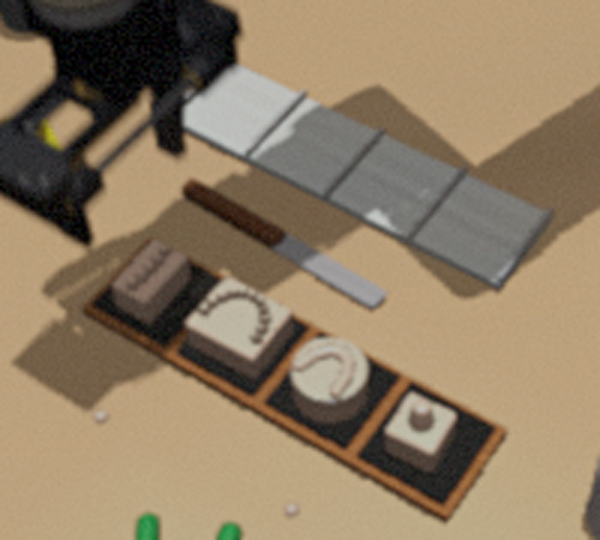

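The open gripper is over the right end of the rack and board, still lagging its command slightly. I'll let it settle.

Emit:
play_rows --motion '[[[0,0,0.02,0,0,0],[0,0,0.03,0,0,0],[0,0,0.03,0,0,0],[0,0,0.03,0,0,0]]]'

```text
time_s: 3.88
position: [0.6354, -0.0558, 0.0953]
tcp_rot: [[-0.021, 1.0, -0.001], [1.0, 0.021, 0.0], [0.0, -0.001, -1.0]]
force: [-0.8, -0.7, 0.5]
opening: 1.002
grasp_force: 0.0
```

```bash
python3 go.py .642,-.040,.037,1.5
```

```text
t 3.8833 p [ 0.6354 -0.0558  0.0953] yaw 1.2 tilt -1.0 q [-15.  42.  86.  -0.  52. -16.]
.642,-.040,.037,1.5 [0.0156 0.007  0.0582] [-0.08 -0.01 -0.3 ]
```

Scaled: -0.3 degrees / 180 = -0.0017.

Emit:
play_rows --motion '[[[0.01,0.005,0,0,0,-0.0017],[0.0156,0.007,0.005,0,0,-0.0017],[0.0156,0.007,0.015,0,0,-0.0017],[0.0156,0.007,0.03,0,0,-0.0017],[0.0156,0.007,0.045,0,0,-0.0017],[0.0156,0.007,0.055,0,0,-0.0017],[0.0156,0.007,0.058,0,0,-0.0017],[0.0156,0.007,0.058,0,0,-0.0017]]]'

```text
time_s: 4.55
position: [0.6419, -0.0386, 0.0365]
tcp_rot: [[-0.028, 1.0, -0.002], [1.0, 0.028, 0.0], [0.001, -0.002, -1.0]]
force: [-0.2, 0.4, 0.1]
opening: 1.0
grasp_force: 0.0
```

```bash
python3 go.py .642,-.040,.037,1.5; python3 - <<'E'
from h import *
c=cap('scene'); im=cv2.cvtColor(c['frame'],cv2.COLOR_RGB2BGR)[120:300,130:330]
cv2.imwrite('pics/q2.png',cv2.resize(im,None,fx=3,fy=3,interpolation=cv2.INTER_CUBIC))
E
```

```text
t 4.55 p [ 0.6419 -0.0386  0.0365] yaw 1.6 tilt -1.0 q [-13.  47.  87.  -0.  47. -15.]
.642,-.040,.037,1.5 [-0.0014  0.0001 -0.0005] [-0.12 -0.03  0.1 ]
```

View pics/q2.png

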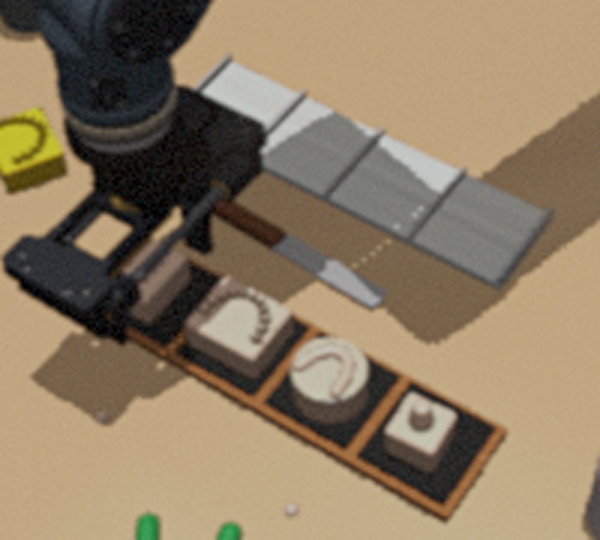

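The jaws straddle the quadrant cast. I'll close.

Emit:
play_rows --motion '[[[0,0,0,0,0,0],[0,0,0,0,0,0],[0,0,0,0,0,0],[0,0,0,0,0,0],[0,0,0,0,0,0],[0,0,0,0,0,0],[0,0,0,0,0,0]]]' --fingers 0.03

```text
time_s: 5.18
position: [0.6428, -0.0389, 0.0378]
tcp_rot: [[-0.028, 1.0, 0.0], [1.0, 0.028, -0.0], [-0.0, 0.0, -1.0]]
force: [-0.3, -0.0, 0.9]
opening: 0.574
grasp_force: 30.0
```

Emit:
play_rows --motion '[[[0,0,-0.004,0,0,0],[0,0,-0.012,0,0,0],[0,0,-0.024,0,0,0],[0,0,-0.038,0,0,0],[0,0,-0.05,0,0,0],[0,0,-0.06,0,0,0],[0,0,-0.065,0,0,0],[0,0,-0.065,0,0,0]]]'

```text
time_s: 5.85
position: [0.6437, -0.039, 0.1047]
tcp_rot: [[-0.028, 1.0, 0.003], [1.0, 0.028, -0.001], [-0.001, 0.003, -1.0]]
force: [1.4, 0.2, 0.3]
opening: 0.571
grasp_force: 30.0
```

```bash
python3 go.py .451,.117,.102,1.5;  python3 -c "
from rig import bot
for i in range(4): print(bot.read_state()['position'])"
```

```text
t 5.85 p [ 0.6437 -0.039   0.1047] yaw 1.6 tilt -0.99999 q [-13.  41.  85.   0.  53. -15.]
.451,.117,.102,1.5 [ 0.1613 -0.1883  0.0019] [0.2  0.05 0.1 ]
[ 0.64369665 -0.03900968  0.10469111]
[ 0.64369665 -0.03900968  0.10469111]
[ 0.64369665 -0.03900968  0.10469111]
[ 0.64369665 -0.03900968  0.10469111]
```

Emit:
play_rows --motion '[[[0.006,-0.007,0,0,0,0],[0.022,-0.026,0,0,0,0],[0.045,-0.053,0,0,0,0],[0.068,-0.08,0,0,0,0],[0.091,-0.107,0,0,0,0],[0.114,-0.134,0,0,0,0],[0.137,-0.161,0,0,0,0],[0.153,-0.179,0,0,0,0]]]'

```text
time_s: 6.52
position: [0.454, 0.1108, 0.1019]
tcp_rot: [[-0.029, 1.0, -0.007], [1.0, 0.029, 0.0], [0.001, -0.007, -1.0]]
force: [0.1, 0.3, -1.1]
opening: 0.575
grasp_force: 30.0
```

Emit:
play_rows --motion '[[[0.006,-0.006,0,0,0,0],[0.008,-0.009,0.005,0,0,0],[0.008,-0.009,0.015,0,0,0],[0.008,-0.009,0.028,0,0,0],[0.008,-0.009,0.041,0,0,0],[0.008,-0.009,0.052,0,0,0],[0.008,-0.009,0.056,0,0,0],[0.008,-0.009,0.056,0,0,0]]]'

```text
time_s: 7.18
position: [0.4509, 0.1162, 0.0453]
tcp_rot: [[-0.027, 1.0, -0.001], [1.0, 0.027, -0.0], [-0.0, -0.001, -1.0]]
force: [-0.5, 0.4, 0.4]
opening: 0.576
grasp_force: 30.0
```

```bash
python3 go.py .451,.1175,.032,1.5
```

```text
t 7.1833 p [0.4509 0.1162 0.0453] yaw 1.53 tilt -1.0 q [  1.  39. 113.  -0.  28.  -1.]
.451,.1175,.032,1.5 [0.0013 0.0001 0.0133] [-0.06  0.    0.03]
```

Emit:
play_rows --motion '[[[0,0,0.004,0,0,0],[0,0,0.008,0,0,0],[0,0,0.01,0,0,0],[0,0,0.0115,0,0,0],[0,0,0.012,0,0,0],[0,0,0.012,0,0,0],[0,0,0.012,0,0,0]]]'

```text
time_s: 7.77
position: [0.4503, 0.1169, 0.0348]
tcp_rot: [[-0.028, 1.0, 0.0], [1.0, 0.028, 0.0], [0.0, 0.0, -1.0]]
force: [-0.3, -0.0, -0.3]
opening: 0.569
grasp_force: 30.0
```

Not in contact yet. I'll step down in small amounts.

Emit:
play_rows --motion '[[[0,0,0.0005,0,0,0],[0,0,0.001,0,0,0],[0,0,0.0015,0,0,0],[0,0,0.0015,0,0,0]]]'

```text
time_s: 8.1
position: [0.4502, 0.1169, 0.0331]
tcp_rot: [[-0.028, 1.0, -0.0], [1.0, 0.028, 0.0], [0.0, -0.0, -1.0]]
force: [-0.1, -0.2, -0.3]
opening: 0.571
grasp_force: 30.0
```

Emit:
play_rows --motion '[[[0,0,0.0003,0,0,0],[0,0,0.0006,0,0,0],[0,0,0.0008,0,0,0],[0,0,0.0008,0,0,0]]]'

```text
time_s: 8.43
position: [0.4502, 0.1169, 0.0327]
tcp_rot: [[-0.028, 1.0, 0.0], [1.0, 0.028, 0.0], [-0.0, 0.0, -1.0]]
force: [-0.3, -0.6, 5.6]
opening: 0.576
grasp_force: 30.0
```

Contact at 5.6 N. I'll open and rise.

Emit:
play_rows --motion '[[[0,0,0,0,0,0],[0,0,0,0,0,0],[0,0,0,0,0,0],[0,0,0,0,0,0],[0,0,0,0,0,0],[0,0,0,0,0,0]]]' --fingers 0.087

```text
time_s: 8.93
position: [0.4502, 0.1169, 0.0322]
tcp_rot: [[-0.028, 1.0, -0.0], [1.0, 0.028, 0.0], [0.0, -0.0, -1.0]]
force: [-0.8, 0.1, -0.1]
opening: 0.932
grasp_force: 0.0
```

Emit:
play_rows --motion '[[[0,0,-0.004,0,0,0],[0,0,-0.015,0,0,0],[0,0,-0.03,0,0,0],[0,0,-0.045,0,0,0],[0,0,-0.06,0,0,0],[0,0,-0.07,0,0,0],[0,0,-0.075,0,0,0],[0,0,-0.075,0,0,0]]]'

```text
time_s: 9.6
position: [0.4509, 0.1169, 0.1084]
tcp_rot: [[-0.028, 1.0, 0.003], [1.0, 0.028, 0.0], [-0.0, 0.003, -1.0]]
force: [0.6, 0.3, -0.6]
opening: 0.998
grasp_force: 0.0
```

```bash
python3 go.py .6375,.037,.105,1.7; python3 - <<'E'
from h import *
c=cap('scene'); im=cv2.cvtColor(c['frame'],cv2.COLOR_RGB2BGR)[120:300,130:330]
cv2.imwrite('pics/q3.png',cv2.resize(im,None,fx=3,fy=3,interpolation=cv2.INTER_CUBIC))
E
```

```text
t 9.6 p [0.4509 0.1169 0.1084] yaw 1.6 tilt -1.0 q [  1.  31. 111.   0.  37.  -1.]
.6375,.037,.105,1.7 [-0.0851  0.1843  0.0039] [ 0.15  0.   -0.1 ]
```

View pics/q3.png

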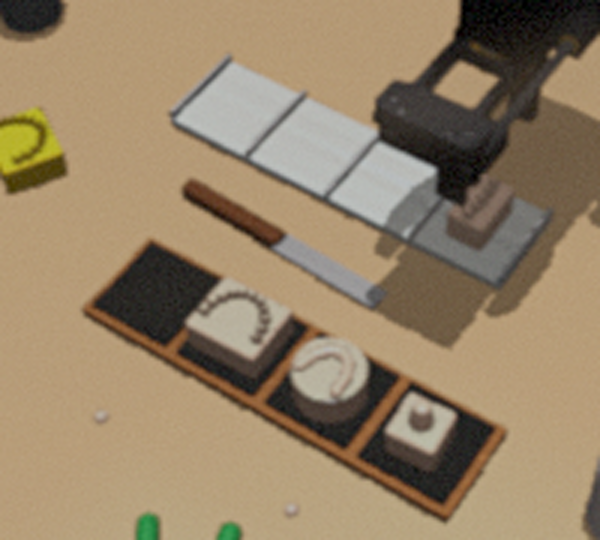

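The quadrant cast stands in the left end bay. Next is the full arch.

Scaled: -0.1 degrees / 180 = -0.0006.

Emit:
play_rows --motion '[[[-0.006,0.014,0,0,0,0],[-0.021,0.046,0,0,0,0],[-0.036,0.079,0,0,0,0],[-0.051,0.112,0,0,0,0],[-0.066,0.145,0,0,0,0],[-0.078,0.17,0,0,0,0],[-0.085,0.184,0.004,0,0,-0.0006],[-0.085,0.184,0.004,0,0,-0.0006]]]'

```text
time_s: 10.32
position: [0.6398, 0.0349, 0.1017]
tcp_rot: [[-0.027, 1.0, 0.003], [1.0, 0.027, -0.001], [-0.001, 0.003, -1.0]]
force: [-0.0, 0.7, 0.1]
opening: 1.001
grasp_force: 0.0
```

```bash
python3 go.py .6375,.037,.037,1.7
```

```text
t 10.3167 p [0.6398 0.0349 0.1017] yaw 1.57 tilt -1.0 q [-7. 41. 86. -0. 53. -8.]
.6375,.037,.037,1.7 [ 0.0023 -0.0024  0.0647] [ 0.15  0.05 -0.13]
```

Emit:
play_rows --motion '[[[0.002,-0.001,0.006,0,0,0],[0.002,-0.002,0.018,0,0,0],[0.002,-0.002,0.032,0,0,0],[0.002,-0.002,0.045,0,0,0],[0.002,-0.002,0.056,0,0,0],[0.002,-0.002,0.062,0,0,0],[0.002,-0.002,0.064,0,0,0],[0.002,-0.002,0.064,0,0,0]]]'

```text
time_s: 10.98
position: [0.6338, 0.0392, 0.0385]
tcp_rot: [[-0.03, 1.0, -0.002], [1.0, 0.03, 0.0], [0.0, -0.002, -1.0]]
force: [0.5, 0.7, 0.3]
opening: 0.999
grasp_force: 0.0
```

```bash
python3 go.py .6375,.037,.037,1.7;  python3 - <<'E'
from h import *
c=cap('scene'); im=cv2.cvtColor(c['frame'],cv2.COLOR_RGB2BGR)[120:300,130:330]
cv2.imwrite('pics/f2.png',cv2.resize(im,None,fx=3,fy=3,interpolation=cv2.INTER_CUBIC))
E
```

```text
t 10.9833 p [0.6338 0.0392 0.0385] yaw 1.71 tilt -1.0 q [-7. 46. 88.  0. 46. -8.]
.6375,.037,.037,1.7 [-0.0023  0.0036  0.0014] [-0.09 -0.01  0.01]
```

View pics/f2.png

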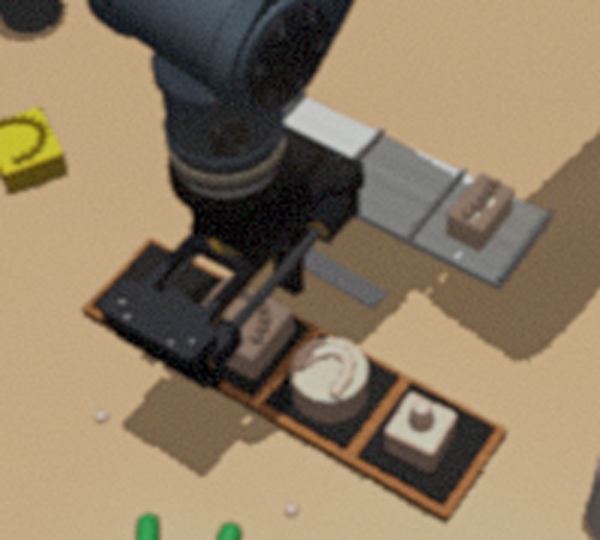

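Emit:
play_rows --motion '[[[0,0,0,0,0,0],[0,0,0,0,0,0]]]'

```text
time_s: 11.2
position: [0.6351, 0.0389, 0.0401]
tcp_rot: [[-0.03, 1.0, 0.002], [1.0, 0.03, -0.0], [-0.0, 0.002, -1.0]]
force: [0.1, -0.2, 0.3]
opening: 0.999
grasp_force: 0.0
```

```bash
python3 go.py .6375,.037,.037,1.7
```

```text
t 11.2 p [0.6351 0.0389 0.0401] yaw 1.69 tilt -1.0 q [-7. 46. 88.  0. 46. -8.]
.6375,.037,.037,1.7 [-0.002   0.0024  0.0031] [ 0.09  0.01 -0.01]
```

Emit:
play_rows --motion '[[[-0.001,0.001,0.001,0,0,0],[-0.002,0.002,0.002,0,0,0],[-0.002,0.002,0.002,0,0,0]]]'

```text
time_s: 11.45
position: [0.637, 0.0367, 0.0375]
tcp_rot: [[-0.029, 1.0, 0.001], [1.0, 0.029, -0.0], [-0.0, 0.001, -1.0]]
force: [0.4, -0.3, 0.0]
opening: 0.998
grasp_force: 0.0
```

Emit:
play_rows --motion '[[[0,0,0,0,0,0],[0,0,0,0,0,0],[0,0,0,0,0,0],[0,0,0,0,0,0],[0,0,0,0,0,0],[0,0,0,0,0,0],[0,0,0,0,0,0]]]' --fingers 0.03

```text
time_s: 12.03
position: [0.6367, 0.037, 0.0373]
tcp_rot: [[-0.03, 1.0, 0.0], [1.0, 0.03, -0.0], [-0.0, 0.0, -1.0]]
force: [0.2, -0.8, 0.0]
opening: 0.572
grasp_force: 30.0
```

Emit:
play_rows --motion '[[[0,0,-0.004,0,0,0],[0,0,-0.012,0,0,0],[0,0,-0.024,0,0,0],[0,0,-0.038,0,0,0],[0,0,-0.05,0,0,0],[0,0,-0.06,0,0,0],[0,0,-0.065,0,0,0],[0,0,-0.065,0,0,0]]]'

```text
time_s: 12.7
position: [0.6376, 0.037, 0.1044]
tcp_rot: [[-0.03, 1.0, 0.003], [1.0, 0.03, -0.0], [-0.0, 0.003, -1.0]]
force: [0.4, -0.4, -2.0]
opening: 0.572
grasp_force: 30.0
```

```bash
python3 go.py .453,.041,.102,1.5
```

```text
t 12.7 p [0.6376 0.037  0.1044] yaw 1.7 tilt -0.99999 q [-7. 41. 86.  0. 53. -8.]
.453,.041,.102,1.5 [ 0.0095 -0.1844  0.0017] [0.2  0.03 0.2 ]
```

Scaled: 0.2 degrees / 180 = 0.0011.

Emit:
play_rows --motion '[[[0,-0.01,0,0,0,0],[0.001,-0.036,0,0,0,0],[0.003,-0.064,0,0,0,0],[0.005,-0.094,0,0,0,0],[0.007,-0.124,0,0,0,0],[0.008,-0.152,0,0,0,0],[0.0095,-0.174,0,0,0,0.0011],[0.0095,-0.184,0,0,0,0.0011]]]'

```text
time_s: 13.37
position: [0.4474, 0.0418, 0.1019]
tcp_rot: [[-0.026, 1.0, -0.006], [1.0, 0.026, 0.001], [0.001, -0.006, -1.0]]
force: [0.1, 0.2, -1.5]
opening: 0.57
grasp_force: 30.0
```

Emit:
play_rows --motion '[[[0,0,0.002,0,0,0],[0,0,0.008,0,0,0],[0,0,0.02,0,0,0],[0,0,0.034,0,0,0],[0,0,0.048,0,0,0],[0,0,0.058,0,0,0],[0,0,0.062,0,0,0],[0,0,0.062,0,0,0]]]'

```text
time_s: 14.03
position: [0.4539, 0.0408, 0.0389]
tcp_rot: [[-0.026, 1.0, 0.0], [1.0, 0.026, -0.0], [-0.0, 0.0, -1.0]]
force: [-0.3, 1.0, -0.9]
opening: 0.572
grasp_force: 30.0
```

Emit:
play_rows --motion '[[[0,0,0,0,0,0],[0,0,0,0,0,0]]]'

```text
time_s: 14.2
position: [0.4534, 0.041, 0.0405]
tcp_rot: [[-0.026, 1.0, 0.002], [1.0, 0.026, -0.0], [-0.0, 0.002, -1.0]]
force: [0.7, 0.0, -1.2]
opening: 0.575
grasp_force: 30.0
```

```bash
python3 go.py .453,.041,.033,1.5
```

```text
t 14.2 p [0.4534 0.041  0.0405] yaw 1.5 tilt -1.0 q [ -9.  39. 115.   0.  26. -10.]
.453,.041,.033,1.5 [ 0.0001 -0.0004  0.0075] [ 0.09  0.02 -0.  ]
```

Emit:
play_rows --motion '[[[0,0,0.003,0,0,0],[0,0,0.005,0,0,0],[0,0,0.006,0,0,0],[0,0,0.006,0,0,0],[0,0,0.006,0,0,0]]]'

```text
time_s: 14.62
position: [0.4523, 0.0411, 0.0344]
tcp_rot: [[-0.026, 1.0, 0.0], [1.0, 0.026, -0.0], [-0.0, 0.0, -1.0]]
force: [-0.5, -1.0, -0.7]
opening: 0.572
grasp_force: 30.0
```

Emit:
play_rows --motion '[[[0,0,0.0004,0,0,0],[0,0,0.0008,0,0,0],[0,0,0.001,0,0,0],[0,0,0.001,0,0,0]]]'

```text
time_s: 14.95
position: [0.4523, 0.0411, 0.0333]
tcp_rot: [[-0.026, 1.0, -0.0], [1.0, 0.026, 0.0], [0.0, -0.0, -1.0]]
force: [0.3, 0.2, -2.0]
opening: 0.572
grasp_force: 30.0
```

Emit:
play_rows --motion '[[[0,0,0.0004,0,0,0],[0,0,0.0008,0,0,0],[0,0,0.001,0,0,0],[0,0,0.001,0,0,0]]]'

```text
time_s: 15.28
position: [0.4523, 0.0411, 0.0323]
tcp_rot: [[-0.026, 1.0, -0.0], [1.0, 0.026, 0.0], [0.0, -0.0, -1.0]]
force: [-0.0, -0.1, -1.2]
opening: 0.574
grasp_force: 30.0
```

Emit:
play_rows --motion '[[[0,0,0.0002,0,0,0],[0,0,0.0004,0,0,0],[0,0,0.0005,0,0,0],[0,0,0.0005,0,0,0]]]'

```text
time_s: 15.62
position: [0.4523, 0.0411, 0.0323]
tcp_rot: [[-0.026, 1.0, 0.0], [1.0, 0.026, -0.0], [-0.0, 0.0, -1.0]]
force: [-0.8, 0.2, 4.8]
opening: 0.573
grasp_force: 30.0
```

Contact. I'll open, rise, and head for the round cast.

Emit:
play_rows --motion '[[[0,0,0,0,0,0],[0,0,0,0,0,0],[0,0,0,0,0,0],[0,0,0,0,0,0],[0,0,0,0,0,0],[0,0,0,0,0,0]]]' --fingers 0.087

```text
time_s: 16.12
position: [0.4523, 0.0411, 0.0317]
tcp_rot: [[-0.026, 1.0, -0.0], [1.0, 0.026, 0.0], [0.0, -0.0, -1.0]]
force: [0.4, -0.0, -0.2]
opening: 0.938
grasp_force: 0.0
```

Emit:
play_rows --motion '[[[0,0,-0.004,0,0,0],[0,0,-0.015,0,0,0],[0,0,-0.03,0,0,0],[0,0,-0.045,0,0,0],[0,0,-0.06,0,0,0],[0,0,-0.07,0,0,0],[0,0,-0.075,0,0,0],[0,0,-0.075,0,0,0]]]'

```text
time_s: 16.78
position: [0.4529, 0.0411, 0.1079]
tcp_rot: [[-0.026, 1.0, 0.002], [1.0, 0.026, -0.0], [-0.0, 0.002, -1.0]]
force: [-0.1, 0.5, 0.5]
opening: 0.995
grasp_force: 0.0
```

```bash
python3 go.py .6368,.1127,.105,1.5
```

```text
t 16.7833 p [0.4529 0.0411 0.1079] yaw 1.5 tilt -1.0 q [ -9.  31. 113.   0.  36. -10.]
.6368,.1127,.105,1.5 [0.0668 0.1857 0.0033] [0.14 0.03 0.  ]
```

Emit:
play_rows --motion '[[[0.005,0.014,0,0,0,0],[0.017,0.047,0,0,0,0],[0.029,0.081,0,0,0,0],[0.041,0.115,0,0,0,0],[0.053,0.148,0,0,0,0],[0.062,0.173,0,0,0,0],[0.067,0.185,0.003,0,0,0],[0.067,0.185,0.003,0,0,0]]]'

```text
time_s: 17.45
position: [0.6381, 0.1139, 0.1024]
tcp_rot: [[-0.027, 1.0, 0.002], [1.0, 0.027, 0.0], [0.0, 0.002, -1.0]]
force: [-0.9, -0.1, -0.3]
opening: 1.0
grasp_force: 0.0
```

Emit:
play_rows --motion '[[[0,0,0.004,0,0,0],[0,0,0.014,0,0,0],[0,0,0.026,0,0,0],[0,0,0.036,0,0,0],[0,0,0.044,0,0,0],[0,0,0.048,0,0,0],[0,0,0.048,0,0,0],[0,0,0.048,0,0,0]]]'

```text
time_s: 18.12
position: [0.6353, 0.1128, 0.0555]
tcp_rot: [[-0.026, 1.0, -0.001], [1.0, 0.026, 0.0], [0.0, -0.001, -1.0]]
force: [-0.9, 0.5, 0.3]
opening: 0.998
grasp_force: 0.0
```

```bash
python3 go.py .6368,.1127,.0373,1.5
```

```text
t 18.1167 p [0.6353 0.1128 0.0555] yaw 1.48 tilt -1.0 q [ 0. 45. 86.  0. 49. -1.]
.6368,.1127,.0373,1.5 [-0.0001  0.0015  0.0182] [-0.03 -0.   -0.02]
```

Emit:
play_rows --motion '[[[0,0.001,0.004,0,0,0],[0,0.001,0.01,0,0,0],[0,0.001,0.015,0,0,0],[0,0.001,0.018,0,0,0],[0,0.001,0.018,0,0,0],[0,0.001,0.018,0,0,0]]]'

```text
time_s: 18.62
position: [0.6363, 0.113, 0.0374]
tcp_rot: [[-0.026, 1.0, -0.001], [1.0, 0.026, -0.0], [0.0, -0.001, -1.0]]
force: [-0.0, -0.0, 0.4]
opening: 1.002
grasp_force: 0.0
```

```bash
python3 go.py .6368,.1127,.0373,1.5;  python3 - <<'E'
from h import *
c=cap('scene'); im=cv2.cvtColor(c['frame'],cv2.COLOR_RGB2BGR)[120:300,130:330]
cv2.imwrite('pics/r2.png',cv2.resize(im,None,fx=3,fy=3,interpolation=cv2.INTER_CUBIC))
E
```

```text
t 18.6167 p [0.6363 0.113  0.0374] yaw 1.5 tilt -1.0 q [ 0. 47. 86. -0. 47. -1.]
.6368,.1127,.0373,1.5 [-0.0003  0.0005  0.0001] [-0.04 -0.    0.  ]
```

View pics/r2.png

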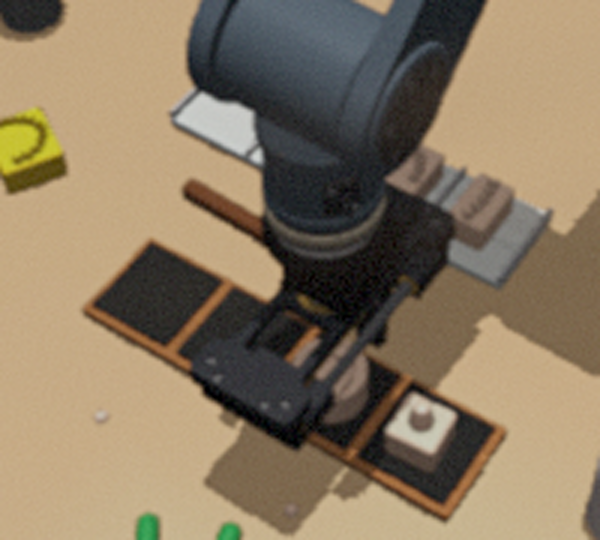

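The jaws straddle the round cast, and the quadrant and full arch stand in the left two bays. I'll close and lift.

Emit:
play_rows --motion '[[[0,0,0,0,0,0],[0,0,0,0,0,0],[0,0,0,0,0,0],[0,0,0,0,0,0],[0,0,0,0,0,0],[0,0,0,0,0,0],[0,0,0,0,0,0]]]' --fingers 0.03

```text
time_s: 19.25
position: [0.6367, 0.1129, 0.0379]
tcp_rot: [[-0.026, 1.0, 0.0], [1.0, 0.026, 0.0], [-0.0, 0.0, -1.0]]
force: [-0.0, -0.5, -0.1]
opening: 0.585
grasp_force: 30.0
```

Emit:
play_rows --motion '[[[0,0,-0.004,0,0,0],[0,0,-0.012,0,0,0],[0,0,-0.024,0,0,0],[0,0,-0.038,0,0,0],[0,0,-0.05,0,0,0],[0,0,-0.06,0,0,0],[0,0,-0.065,0,0,0],[0,0,-0.065,0,0,0]]]'

```text
time_s: 19.92
position: [0.6376, 0.113, 0.1049]
tcp_rot: [[-0.026, 1.0, 0.004], [1.0, 0.026, 0.0], [-0.0, 0.004, -1.0]]
force: [0.4, 0.4, -1.5]
opening: 0.588
grasp_force: 30.0
```

```bash
python3 go.py .455,-.036,.102,1.5
```

```text
t 19.9167 p [0.6376 0.113  0.1049] yaw 1.5 tilt -0.99999 q [ 0. 41. 85.  0. 54. -1.]
.455,-.036,.102,1.5 [-0.1442 -0.1864  0.0022] [0.2 0.  0. ]
```

Emit:
play_rows --motion '[[[-0.006,-0.008,0,0,0,0],[-0.023,-0.029,0,0,0,0],[-0.045,-0.058,0,0,0,0],[-0.068,-0.088,0,0,0,0],[-0.09,-0.117,0,0,0,0],[-0.113,-0.146,0,0,0,0],[-0.132,-0.17,0,0,0,0],[-0.143,-0.185,0,0,0,0]]]'

```text
time_s: 20.58
position: [0.4506, -0.0357, 0.1022]
tcp_rot: [[-0.025, 1.0, -0.005], [1.0, 0.025, 0.001], [0.001, -0.005, -1.0]]
force: [0.3, -0.6, -1.8]
opening: 0.584
grasp_force: 30.0
```

Emit:
play_rows --motion '[[[-0.001,-0.001,0,0,0,0],[-0.001,-0.001,0.008,0,0,0],[-0.001,-0.001,0.02,0,0,0],[-0.001,-0.001,0.034,0,0,0],[-0.001,-0.001,0.048,0,0,0],[-0.001,-0.001,0.058,0,0,0],[-0.001,-0.001,0.062,0,0,0],[-0.001,-0.001,0.062,0,0,0]]]'

```text
time_s: 21.25
position: [0.4546, -0.0352, 0.0394]
tcp_rot: [[-0.027, 1.0, -0.001], [1.0, 0.027, 0.001], [0.001, -0.001, -1.0]]
force: [-0.5, -0.5, -0.7]
opening: 0.591
grasp_force: 30.0
```

Emit:
play_rows --motion '[[[0,0,0,0,0,0],[0,0,0,0,0,0]]]'

```text
time_s: 21.42
position: [0.4549, -0.0357, 0.041]
tcp_rot: [[-0.027, 1.0, 0.001], [1.0, 0.027, -0.0], [-0.0, 0.001, -1.0]]
force: [-0.3, -0.1, -1.9]
opening: 0.589
grasp_force: 30.0
```

```bash
python3 go.py .455,-.036,.033,1.5
```

```text
t 21.4167 p [ 0.4549 -0.0357  0.041 ] yaw 1.53 tilt -1.0 q [-19.  39. 115.   0.  26. -20.]
.455,-.036,.033,1.5 [-0.0003  0.      0.008 ] [0.06 0.02 0.03]
```

Emit:
play_rows --motion '[[[0,0,0.003,0,0,0],[0,0,0.005,0,0,0],[0,0,0.006,0,0,0],[0,0,0.007,0,0,0],[0,0,0.007,0,0,0],[0,0,0.007,0,0,0]]]'

```text
time_s: 21.92
position: [0.4543, -0.0359, 0.0338]
tcp_rot: [[-0.026, 1.0, 0.0], [1.0, 0.026, -0.0], [-0.0, 0.0, -1.0]]
force: [-0.2, 1.0, -0.7]
opening: 0.586
grasp_force: 30.0
```

Emit:
play_rows --motion '[[[0,0,0.0003,0,0,0],[0,0,0.0006,0,0,0],[0,0,0.0008,0,0,0],[0,0,0.0008,0,0,0]]]'

```text
time_s: 22.25
position: [0.4543, -0.0359, 0.033]
tcp_rot: [[-0.026, 1.0, -0.0], [1.0, 0.026, 0.0], [0.0, -0.0, -1.0]]
force: [0.1, -0.4, -0.2]
opening: 0.59
grasp_force: 30.0
```

Emit:
play_rows --motion '[[[0,0,0.0002,0,0,0],[0,0,0.0004,0,0,0],[0,0,0.0005,0,0,0],[0,0,0.0005,0,0,0]]]'

```text
time_s: 22.58
position: [0.4543, -0.0359, 0.0328]
tcp_rot: [[-0.026, 1.0, 0.0], [1.0, 0.026, -0.0], [-0.0, 0.0, -1.0]]
force: [-0.1, -0.6, 4.1]
opening: 0.588
grasp_force: 30.0
```

Contact. I'll release and go for the die.

Emit:
play_rows --motion '[[[0,0,0,0,0,0],[0,0,0,0,0,0],[0,0,0,0,0,0],[0,0,0,0,0,0],[0,0,0,0,0,0],[0,0,0,0,0,0]]]' --fingers 0.087

```text
time_s: 23.08
position: [0.4543, -0.0359, 0.0324]
tcp_rot: [[-0.026, 1.0, -0.0], [1.0, 0.026, 0.0], [0.0, -0.0, -1.0]]
force: [-0.6, -0.1, 0.6]
opening: 0.944
grasp_force: 0.0
```

Emit:
play_rows --motion '[[[0,0,-0.004,0,0,0],[0,0,-0.015,0,0,0],[0,0,-0.03,0,0,0],[0,0,-0.045,0,0,0],[0,0,-0.06,0,0,0],[0,0,-0.075,0,0,0],[0,0,-0.085,0,0,0],[0,0,-0.085,0,0,0]]]'

```text
time_s: 23.75
position: [0.4554, -0.0362, 0.1194]
tcp_rot: [[-0.026, 1.0, 0.004], [1.0, 0.026, -0.001], [-0.001, 0.004, -1.0]]
force: [0.4, 0.3, -0.4]
opening: 1.001
grasp_force: 0.0
```

```bash
python3 go.py .636,.1865,.112,6.5
```

```text
t 23.75 p [ 0.4554 -0.0362  0.1194] yaw 1.51 tilt -0.99999 q [-19.  29. 112.   0.  38. -20.]
.636,.1865,.112,6.5 [0.2179 0.1864 0.0079] [ 0.23  0.09 -4.99]
```

Scaled: -5 degrees / 180 = -0.0278.

Emit:
play_rows --motion '[[[0.008,0.007,0,0,0,0],[0.03,0.026,0,0,0,-0.0039],[0.057,0.049,0,0,0,-0.0083],[0.084,0.072,0,0,0,-0.0122],[0.111,0.095,0,0,0,-0.0167],[0.138,0.118,0,0,0,-0.0206],[0.165,0.141,0,0,0,-0.025],[0.192,0.164,0,0,0,-0.0278]]]'

```text
time_s: 24.42
position: [0.6135, 0.1628, 0.116]
tcp_rot: [[-0.114, 0.993, -0.002], [0.993, 0.114, -0.0], [0.0, -0.002, -1.0]]
force: [0.4, -0.2, -0.6]
opening: 1.002
grasp_force: 0.0
```

Emit:
play_rows --motion '[[[0.018,0.015,0,0,0,0],[0.025,0.022,0,0,0,0],[0.025,0.022,0.003,0,0,0],[0.025,0.022,0.003,0,0,0]]]'

```text
time_s: 24.75
position: [0.6305, 0.1875, 0.1126]
tcp_rot: [[-0.114, 0.993, -0.004], [0.993, 0.114, -0.001], [-0.001, -0.004, -1.0]]
force: [-0.8, -1.1, -0.2]
opening: 1.002
grasp_force: 0.0
```

```bash
python3 go.py .636,.1865,.037,6.5
```

```text
t 24.75 p [0.6305 0.1875 0.1126] yaw 6.55 tilt -0.99999 q [ 7. 41. 83. -0. 56.  0.]
.636,.1865,.037,6.5 [-0.0016  0.0056  0.0756] [-0.24  0.03  0.05]
```

Emit:
play_rows --motion '[[[-0.001,0.002,0.005,0,0,0],[-0.001,0.003,0.016,0,0,0],[-0.001,0.003,0.03,0,0,0],[-0.001,0.003,0.042,0,0,0],[-0.001,0.003,0.05,0,0,0],[-0.001,0.003,0.055,0,0,0],[-0.001,0.003,0.055,0,0,0],[-0.001,0.003,0.055,0,0,0]]]'

```text
time_s: 25.42
position: [0.6353, 0.1868, 0.0592]
tcp_rot: [[-0.113, 0.994, -0.001], [0.994, 0.113, -0.0], [0.0, -0.001, -1.0]]
force: [1.1, -0.1, 0.1]
opening: 1.004
grasp_force: 0.0
```

```bash
python3 go.py .636,.1865,.0373,6.5
```

```text
t 25.4167 p [0.6353 0.1868 0.0592] yaw 6.47 tilt -1.0 q [ 7. 46. 83.  0. 51.  0.]
.636,.1865,.0373,6.5 [-0.0003  0.0007  0.0219] [-0.03 -0.   -0.03]
```

Emit:
play_rows --motion '[[[0,0,0.005,0,0,0],[0,0,0.012,0,0,0],[0,0,0.018,0,0,0],[0,0,0.022,0,0,0],[0,0,0.022,0,0,0],[0,0,0.022,0,0,0]]]'

```text
time_s: 25.92
position: [0.6351, 0.187, 0.037]
tcp_rot: [[-0.113, 0.994, -0.001], [0.994, 0.113, -0.0], [-0.0, -0.001, -1.0]]
force: [0.2, -0.0, 0.5]
opening: 1.003
grasp_force: 0.0
```

```bash
python3 go.py .636,.1865,.0373,6.5;  python3 - <<'E'
from h import *
c=cap('scene'); im=cv2.cvtColor(c['frame'],cv2.COLOR_RGB2BGR)[120:300,130:330]
cv2.imwrite('pics/d2.png',cv2.resize(im,None,fx=3,fy=3,interpolation=cv2.INTER_CUBIC))
E
```

```text
t 25.9167 p [0.6351 0.187  0.037 ] yaw 6.5 tilt -1.0 q [ 7. 48. 84.  0. 49.  0.]
.636,.1865,.0373,6.5 [-0.0006  0.0009 -0.0003] [-0.05  0.    0.  ]
```

View pics/d2.png

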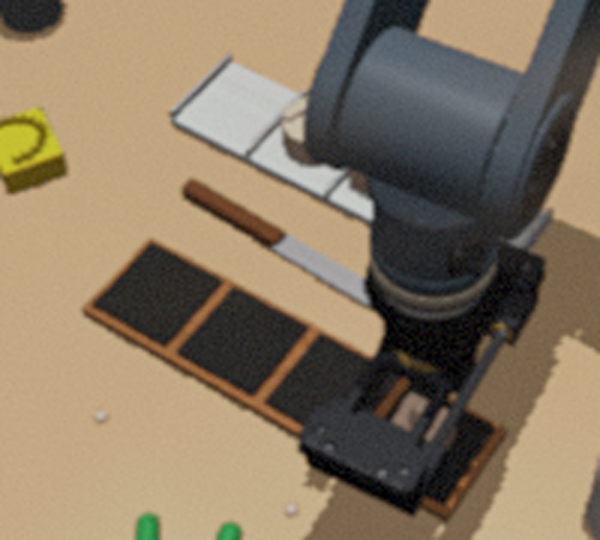

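The jaws are around the die, and the round cast stands in its bay. I'll close and lift.

Emit:
play_rows --motion '[[[0,0,0,0,0,0],[0,0,0,0,0,0],[0,0,0,0,0,0],[0,0,0,0,0,0],[0,0,0,0,0,0],[0,0,0,0,0,0],[0,0,0,0,0,0],[0,0,0,0,0,0]]]' --fingers 0.02

```text
time_s: 26.63
position: [0.6354, 0.187, 0.0375]
tcp_rot: [[-0.113, 0.994, 0.0], [0.994, 0.113, 0.0], [0.0, 0.0, -1.0]]
force: [0.2, -0.2, 0.7]
opening: 0.48
grasp_force: 0.0
```

Emit:
play_rows --motion '[[[0,0,-0.004,0,0,0],[0,0,-0.012,0,0,0],[0,0,-0.024,0,0,0],[0,0,-0.038,0,0,0],[0,0,-0.05,0,0,0],[0,0,-0.06,0,0,0],[0,0,-0.065,0,0,0],[0,0,-0.065,0,0,0]]]'

```text
time_s: 27.3
position: [0.6366, 0.1872, 0.1049]
tcp_rot: [[-0.113, 0.994, 0.004], [0.994, 0.113, 0.001], [0.0, 0.004, -1.0]]
force: [0.5, 0.7, -0.1]
opening: 0.413
grasp_force: 30.0
```

```bash
python3 go.py .456,.037,.102,4 .457,-.112,.102,1.5
```

```text
t 27.3 p [0.6366 0.1872 0.1049] yaw 6.5 tilt -0.99999 q [ 7. 42. 82.  0. 55.  0.]
.456,.037,.102,4 [-0.1288 -0.1964  0.0021] [ 0.23 -0.01  2.5 ]
.457,-.112,.102,1.5 [-0.1487 -0.0094  0.    ] [0.  0.  2.5]
```

The jaws were still closing when the lift began, so the die may be gripped up to a few mm lower on its base than the others. I'll find the floor by force.

Scaled: 2.5 degrees / 180 = 0.0139.

Emit:
play_rows --motion '[[[-0.006,-0.01,0,0,0,0],[-0.02,-0.032,0,0,0,0.0022],[-0.038,-0.058,0,0,0,0.0044],[-0.056,-0.086,0,0,0,0.0067],[-0.074,-0.113,0,0,0,0.0089],[-0.092,-0.14,0,0,0,0.0111],[-0.11,-0.168,0,0,0,0.0128],[-0.128,-0.195,0,0,0,0.0139]]]'

```text
time_s: 27.97
position: [0.4545, 0.0372, 0.1024]
tcp_rot: [[-0.07, 0.998, -0.001], [0.998, 0.07, 0.0], [0.0, -0.001, -1.0]]
force: [0.4, -0.2, -1.0]
opening: 0.41
grasp_force: 30.0
```

Scaled: 2.5 degrees / 180 = 0.0139.

Emit:
play_rows --motion '[[[-0.02,-0.002,0,0,0,0.0028],[-0.044,-0.003,0,0,0,0.0056],[-0.07,-0.005,0,0,0,0.0083],[-0.096,-0.007,0,0,0,0.0111],[-0.12,-0.008,0,0,0,0.0128],[-0.138,-0.009,0,0,0,0.0139],[-0.148,-0.01,0,0,0,0.0139],[-0.148,-0.01,0,0,0,0.0139]]]'

```text
time_s: 28.63
position: [0.4569, -0.1125, 0.1024]
tcp_rot: [[-0.023, 1.0, 0.001], [1.0, 0.023, -0.001], [-0.001, 0.001, -1.0]]
force: [1.0, 1.0, -0.7]
opening: 0.406
grasp_force: 30.0
```

```bash
python3 go.py .457,-.1125,.042,1.5; python3 - <<'E'
from h import *
c=cap('scene'); im=cv2.cvtColor(c['frame'],cv2.COLOR_RGB2BGR)[90:270,130:330]
cv2.imwrite('pics/d3.png',cv2.resize(im,None,fx=3,fy=3,interpolation=cv2.INTER_CUBIC))
E
```

```text
t 28.6333 p [ 0.4569 -0.1125  0.1024] yaw 1.34 tilt -1.0 q [-27.  32. 111.  -0.  37. -29.]
.457,-.1125,.042,1.5 [0.0001 0.     0.0604] [ 0.05  0.04 -0.16]
```

View pics/d3.png

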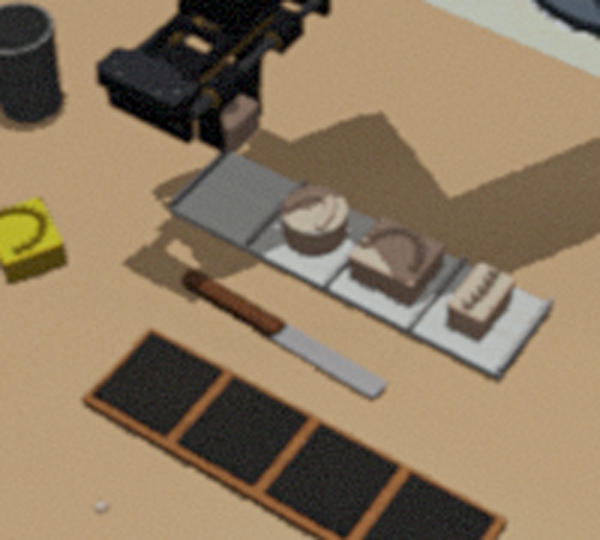

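The die is held upright above the right end bay, and the other three stand in their bays. I'll lower it.

Emit:
play_rows --motion '[[[0,0,0.004,0,0,0],[0,0,0.014,0,0,0],[0,0,0.028,0,0,0],[0,0,0.042,0,0,0],[0,0,0.052,0,0,0],[0,0,0.058,0,0,0],[0,0,0.06,0,0,0],[0,0,0.06,0,0,0]]]'

```text
time_s: 29.35
position: [0.4562, -0.11, 0.0421]
tcp_rot: [[-0.027, 1.0, -0.001], [1.0, 0.027, 0.001], [0.001, -0.001, -1.0]]
force: [-0.1, 0.3, -0.4]
opening: 0.414
grasp_force: 30.0
```

Emit:
play_rows --motion '[[[0,0,0.001,0,0,0],[0,0,0.002,0,0,0],[0,0,0.003,0,0,0],[0,0,0.003,0,0,0],[0,0,0.003,0,0,0]]]'

```text
time_s: 29.77
position: [0.4566, -0.1107, 0.0398]
tcp_rot: [[-0.026, 1.0, 0.001], [1.0, 0.026, -0.0], [-0.0, 0.001, -1.0]]
force: [-0.2, 0.4, -1.6]
opening: 0.416
grasp_force: 30.0
```

Emit:
play_rows --motion '[[[0,0,0.0006,0,0,0],[0,0,0.0012,0,0,0],[0,0,0.0018,0,0,0],[0,0,0.002,0,0,0],[0,0,0.002,0,0,0]]]'

```text
time_s: 30.18
position: [0.4564, -0.1106, 0.0374]
tcp_rot: [[-0.026, 1.0, -0.0], [1.0, 0.026, 0.0], [0.0, -0.0, -1.0]]
force: [0.3, 1.0, -1.3]
opening: 0.41
grasp_force: 30.0
```

Emit:
play_rows --motion '[[[0,0,0.0003,0,0,0],[0,0,0.0006,0,0,0],[0,0,0.0008,0,0,0],[0,0,0.0008,0,0,0]]]'

```text
time_s: 30.52
position: [0.4564, -0.1106, 0.0367]
tcp_rot: [[-0.026, 1.0, -0.0], [1.0, 0.026, 0.0], [0.0, -0.0, -1.0]]
force: [0.2, 0.4, -1.2]
opening: 0.414
grasp_force: 30.0
```

Emit:
play_rows --motion '[[[0,0,0.0003,0,0,0],[0,0,0.0006,0,0,0],[0,0,0.0008,0,0,0],[0,0,0.0008,0,0,0]]]'

```text
time_s: 30.85
position: [0.4564, -0.1106, 0.0359]
tcp_rot: [[-0.026, 1.0, -0.0], [1.0, 0.026, 0.0], [0.0, -0.0, -1.0]]
force: [0.2, -0.4, -0.6]
opening: 0.412
grasp_force: 30.0
```

Emit:
play_rows --motion '[[[0,0,0.0003,0,0,0],[0,0,0.0006,0,0,0],[0,0,0.0008,0,0,0],[0,0,0.0008,0,0,0]]]'

```text
time_s: 31.18
position: [0.4564, -0.1106, 0.035]
tcp_rot: [[-0.026, 1.0, -0.0], [1.0, 0.026, 0.0], [0.0, -0.0, -1.0]]
force: [-0.6, -0.2, -0.3]
opening: 0.408
grasp_force: 30.0
```

Emit:
play_rows --motion '[[[0,0,0.0003,0,0,0],[0,0,0.0006,0,0,0],[0,0,0.0008,0,0,0],[0,0,0.0008,0,0,0]]]'

```text
time_s: 31.52
position: [0.4564, -0.1106, 0.035]
tcp_rot: [[-0.026, 1.0, 0.0], [1.0, 0.026, -0.0], [-0.0, 0.0, -1.0]]
force: [-0.8, 0.4, 6.9]
opening: 0.409
grasp_force: 30.0
```

Emit:
play_rows --motion '[[[0,0,0.0003,0,0,0],[0,0,0.0006,0,0,0],[0,0,0.0006,0,0,0],[0,0,0.0006,0,0,0]]]'

```text
time_s: 31.85
position: [0.4564, -0.1106, 0.035]
tcp_rot: [[-0.026, 1.0, 0.001], [1.0, 0.026, -0.0], [-0.0, 0.001, -1.0]]
force: [-1.5, -0.3, 12.8]
opening: 0.411
grasp_force: 30.0
```

Emit:
play_rows --motion '[[[0,0,-0.0006,0,0,0],[0,0,-0.0008,0,0,0],[0,0,-0.0008,0,0,0]]]'

```text
time_s: 32.1
position: [0.4565, -0.1106, 0.035]
tcp_rot: [[-0.026, 1.0, 0.0], [1.0, 0.026, -0.0], [-0.0, 0.0, -1.0]]
force: [-2.4, 0.3, 8.3]
opening: 0.408
grasp_force: 30.0
```

Emit:
play_rows --motion '[[[0,0,0,0,0,0],[0,0,0,0,0,0],[0,0,0,0,0,0],[0,0,0,0,0,0],[0,0,0,0,0,0],[0,0,0,0,0,0],[0,0,0,0,0,0],[0,0,0,0,0,0]]]' --fingers 0.087

```text
time_s: 32.77
position: [0.4564, -0.1105, 0.0344]
tcp_rot: [[-0.026, 1.0, -0.0], [1.0, 0.026, 0.0], [0.0, -0.0, -1.0]]
force: [0.4, -0.0, -1.1]
opening: 0.924
grasp_force: 0.0
```

Emit:
play_rows --motion '[[[0,0,-0.004,0,0,0],[0,0,-0.016,0,0,0],[0,0,-0.034,0,0,0],[0,0,-0.056,0,0,0],[0,0,-0.08,0,0,0],[0,0,-0.105,0,0,0],[0,0,-0.13,0,0,0],[0,0,-0.15,0,0,0]]]'

```text
time_s: 33.43
position: [0.4565, -0.1106, 0.1866]
tcp_rot: [[-0.026, 1.0, 0.001], [1.0, 0.026, -0.001], [-0.001, 0.001, -1.0]]
force: [0.2, -0.6, -0.1]
opening: 0.998
grasp_force: 0.0
```

Emit:
play_rows --motion '[[[-0.01,0,-0.01,0,0,0],[-0.03,0,-0.02,0,0,0],[-0.06,0,-0.03,0,0,0],[-0.09,0,-0.04,0,0,0],[-0.12,0,-0.04,0,0,0],[-0.15,0,-0.04,0,0,0],[-0.17,0,-0.04,0,0,0],[-0.17,0,-0.04,0,0,0]]]'

```text
time_s: 34.1
position: [0.4614, -0.285, 0.225]
tcp_rot: [[-0.023, 1.0, 0.002], [1.0, 0.023, -0.004], [-0.004, 0.002, -1.0]]
force: [-0.4, -0.3, -0.4]
opening: 0.999
grasp_force: 0.0
```

```bash
cat > v.py <<'E'
from fit import *
import json
cams.update(scene=cap('scene'),top=cap('top'))
r=json.load(open('fit.json'))['drying_rack'];R=np.array([[np.cos(r[2]),np.sin(r[2])],[-np.sin(r[2]),np.cos(r[2])]])
for n,a in {'cast_die':(.457,-.112,.03),'cast_round':(.455,-.036,.03),'cast_full':(.453,.04,.03),'cast_quadrant':(.451,.116,.03)}.items():
    o=[(cams[k],g[1]) for k in('scene','top') if (g:=get(k,n,a)) and g[0]<15]
    p,e=fit(n,o,[a[0],a[1],.026],.012); print(n,len(o),np.round(R@(p[:2]-r[:2])*1e3,1),round(np.degrees(p[2]),1),round(e,3))
for k,(x,y) in dict(top=(160,112),scene=(150,120)).items():
    cv2.imwrite(f'pics/end_{k}.png',cv2.resize(cv2.cvtColor(cams[k]['frame'],cv2.COLOR_RGB2BGR)[y:y+150,x:x+190],None,fx=4,fy=4,interpolation=cv2.INTER_CUBIC))
E
python3 v.py
```

```text
cast_die 2 [  -1.5 -112.6] 0.8 0.296
cast_round 2 [ -1.5 -38. ] 0.4 0.142
cast_full 2 [-1.7 38.6] 2.6 0.288
cast_quadrant 2 [ -2.3 112.6] 2.0 0.255
```

View pics/end_top.png

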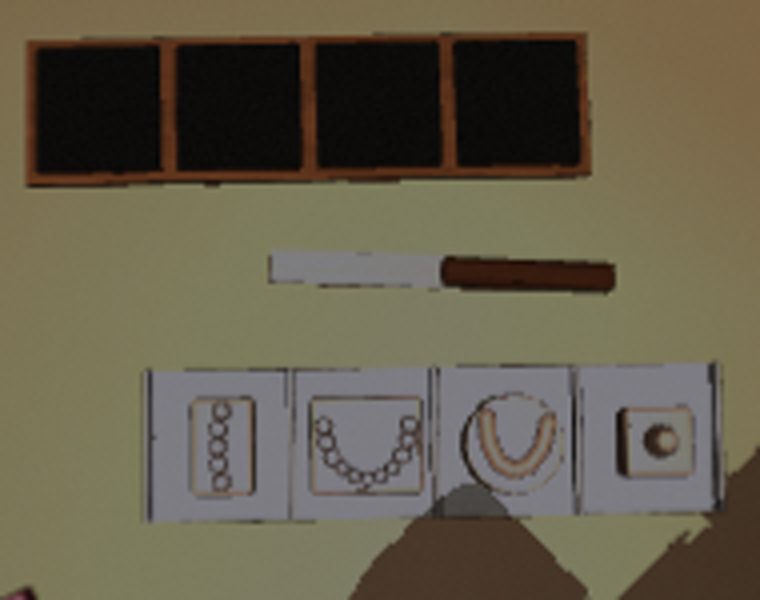

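All four casts stand centred in their bays, within about 2.5 mm by the fit. The order left to right is quadrant (crop 222,445), full (367,445), round (513,443), die (655,441). The arm is clear, so I'll hand in.

```bash
python3 -c "
from rig import bot
print(bot.hand_in())"
```

```text
the job is handed in; nothing more can be done
None
```

I moved all four casts to the drying rack in reverse order and handed the job in at about 34 s of robot time. They stand upright, released and within about 2.5 mm of their bay centres by camera fit; the hand-in returned no verdict.

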